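# Hang the cooling loop back in the bath

## Robot

A 6-joint arm with a two-finger parallel gripper is mounted at the origin on a cart in front of the work surface, level with it; the furniture and walls round the work are solid. World frame = base frame: x ahead of the robot, y to its left, z up, the work surface at z = 0. Lengths are in m, angles in degrees, forces in N, time in s.
With the tool pointing down it reaches from about 0.4 to 0.825 m from the base axis. Payload 7 kg.
Tool frame: the origin (TCP) lies midway between the tips of the shut fingers; the grasp point (between the pads) lies 19 mm behind it (hold_point_z is the distance from the TCP to the grasp point, in m); z points along the fingers, y is the line along which they close (so a half turn about z gives the same grasp; the last joint's range is limited). The gripper opens to 88 mm and grips with 3 to 60 N. Pads are 19 mm wide; open, the fingers measure 130 mm over their backs; the gripper's body (78 mm by 193 mm) begins 47 mm behind the grasp point.
Start: joints at [-47.836, 20.546, 0.682, 0, -70.136, -16.507], TCP at [0.292, -0.608, 0.227] pointing down, gripper open.
Joint ranges: [-176.03, 176.03], [-82.01, 121.73], [-58.28, 71.71], [-173.87, 95.51], [-174.79, -0.11], [-173.66, 173.66]. Speed limits (degrees/s): [136.94, 136.94, 172.46, 180, 180, 180].

## Interface

Orientations are given as [roll, pitch, yaw] about the fixed x, y, z axes, in that order (R = Rz(yaw) Ry(pitch) Rx(roll)).
In Python, from plant import get_state, capture, close_job, hold_point_z gives the robot as it stands.
- The arm moves only by the shell command python3 -m inch 'ROWS' [FORCE]. ROWS is text: rows parted by semicolons, each of 5 numbers parted by spaces: the shift along the tool's x, y, z normalised to -1 to 1, where 1 is 0.15 m, then the turn about the tool's z normalised to -1 to 1, where 1 is 360 degrees, then the opening, from 0 (shut) to 1 (fully open). In form: tx ty tz spin grip; .... A call has exactly 8 rows; each row shifts and turns the commanded pose from where the row before left it, along the tool's axes as they then stand; what a row does not reach is not made up. A row lasts 1/8 s, in which the tool goes at most 62.5 mm and 10.7 degrees, less where a joint would pass 70% of its speed; a pose out of reach is approached as far as the arm can. A call with a number of a shift or a turn outside -1 to 1 is refused whole. A call with a gripper value outside its range is refused whole. The fingers move at their own pace and stop on an object; FORCE is the grip in N (left out, the last holds). Time passes only in rows, so rows that do not move let the fingers close, or fill a call up. It gives the time, the measured TCP pose, the force, the opening and the grip force at its end, in the units of the state.
- get_state(): the state, without advancing time (a new reading comes with each control period).
- capture(name): name is "scene" or "side" or "wrist"; returns a dict with "color" (384x512x3 uint8, blue, green, red), "mtx" (3x3 intrinsics, pixels), "R" (3x3) and "t" (3): a world point X has camera coordinates R X + t. Camera axes: x right, y down, z forward; pixel columns grow to the right and rows downward; lengths in m; the calibration is good to about 2 mm. The wrist camera is an equidistant fisheye: a pixel r from the principal point sees the ray r / f radians off the axis. A picture is of the moment at which its call begins. There is no depth.
- close_job(): hands the job in; it is judged then, once.
The state is a dict: "time_s": time; "joints": joint angles; "qd": joint speeds; "joint_torque": joint torques, N m; "tcp_pos": TCP position; "eef_rot": TCP orientation; "contact_force": force on the tool from outside, world axes, zero at the start; "moment": the same for the moment, N m; "gripper_width": finger opening in m; "gripper_force": force on a finger pad.
Only numpy, scipy, OpenCV 4.12 (cv2) and the standard library are available. Lean on these libraries where they do the work, as an engineer would, in place of code of your own. Each camera call takes 0.05 s, during which the arm holds its last target. There are 200 camera calls.

## Task

Take the U-shaped steel cooling loop out of the rinse tub and hang it in the open bath. Hook one of its arms under the keeper lip with the other arm still raised, then swing the raised arm down, so that both arms rest fully in their notches with the U hanging straight down into the bath. Do not force it, and leave the timer, the bottle and the jar where they are.

Things in the scene. Friction and masses are not known exactly. Their poses are not given: they have to be found in the camera images.
- loop: Cooling loop of 12 mm bent steel tube, 0.25 kg, all in its y-z plane: two arms point away from each other along y (200 mm tip to tip, round tips), the tube dips between them into a U 56 mm wide, 68 mm below the arms' axis. Origin: on that axis, midway; z up when the U hangs down. Both arms are alike. It starts hanging in the tub, arms across the end rims, collars inside.
- grip (a point): Centre of the loop's black grip block, 38 mm above the arms' axis over the middle: 16 mm thick (x), 64 mm wide (y), 24 mm high, on a 4 mm plate that fills the top of the U. Take it from above, fingers closing along x. The loop is in balance below it (centre of mass a few mm under the arms' axis).
- tip_a (a point): End of the loop's +y arm, on its axis, 100 mm from the middle. Each arm carries a stop collar 26 mm across, 64 to 70 mm from the middle.
- tip_b (a point): End of the loop's -y arm, on its axis, 100 mm from the middle.
- bath: Open bath, fixed: white housing, empty steel tank, grey control head at its front (-x). Origin: centre of its underside; y along its 170 mm length. Tank opening 104 mm (x) by 150 mm (y), rim 85 mm high, floor 25 mm high. Each end wall (75 to 85 mm from the middle) carries a notched block 56 mm wide, top 112 mm high. A hung loop's collars lie inside the blocks, 5 mm free at each end.
- keeper_seat (a point): In the V notch (60 degrees, 24 mm wide at its top) of the bath's +y end block, mid-thickness: where a seated arm's axis runs, along bath y, 103 mm above the bench. The keeper lip above shuts this notch from above: an arm goes in from inside the tank, outwards along +y, sloping down, the other arm raised (about 15 degrees is enough).
- lip (a point): Middle of the underside of the steel keeper lip, 16 mm above keeper_seat. The lip is 5 mm thick and as deep in y as the block (10 mm); its post stands on the +x side and its free end reaches 9 mm past the notch's middle to -x.
- open_seat (a point): The same point as keeper_seat in the notch at the bath's -y end, which is alike but open above.
- tub: Grey open rinse tub, fixed: 120 mm (x) by 158 mm (y), 90 mm high, wall 5 mm, round it a rim 5 mm wide; origin: centre of its underside. The loop hangs in it roughly along its y axis.
- timer: White lab timer, 62x66x18 mm, lying on the bench; origin under its centre. Not to be moved.
- bottle_c: Capped reagent bottle, 50 mm across, 100 mm high, standing behind the work; origin under its centre. Not to be moved.
- jar_a: Sample jar with screw lid, 49 mm across, 57 mm high, standing behind the work; origin under its centre. Not to be moved.
Things that resemble listed ones, but are neither listed nor needed, are in the scene too. What is shaped like the bath but green is not meant.

How it is judged:
By the outcome, as a careful person would: the job done as asked, in the order asked, and still so for the second after the job is handed in, with the robot touching nothing.
It also fails if it takes over 42 s, if anything falls off the work surface, if the arm or the gripper's body presses on something with over 40 N, if the wrist force passes 120 N, or if a joint passes its speed limit or range.

## Working session

There is one attempt and no reset: what is moved stays moved. The work goes in short steps, Python scripts to look and compute and a shell command to move; the robot and the scene stay as the last step left them, time stands still between calls to the robot, and variables do not carry over. Pictures are saved under pics/ and viewed, at most 10 in all, crops included, and the job is handed in when it is done.

```bash
ls; mkdir -p pics; cat > h.py <<'E'
import numpy as np,cv2
from plant import get_state,capture
def snap(n,f):
    c=capture(n); cv2.imwrite('pics/'+f+'.png',c['color']); np.savez('pics/'+f+'.npz',**{k:np.array(c[k]) for k in('color','mtx','R','t')}); return c
E
python3 - <<'E'
from h import *
a=snap('scene','s0');b=snap('side','d0');w=snap('wrist','w0')
for c in(a,b,w): print(np.round(c['mtx'],1).tolist(),np.round(-np.array(c['R']).T@np.array(c['t']),3),np.round(c['R'],2).tolist())
cv2.imwrite('pics/j0.png',cv2.resize(np.vstack([a['color'],b['color']]),None,fx=.78,fy=.78))
print(get_state())
E
```

```text
pics
[[461.2, 0.0, 256.9], [0.0, 461.2, 197.7], [0.0, 0.0, 1.0]] [-0.437 -0.486  1.344] [[0.31, -0.95, 0.01], [-0.72, -0.24, -0.65], [0.62, 0.2, -0.76]]
[[416.9, 0.0, 253.6], [0.0, 416.9, 194.2], [0.0, 0.0, 1.0]] [-0.142  0.969  0.642] [[-0.86, -0.51, -0.01], [-0.18, 0.32, -0.93], [0.48, -0.8, -0.37]]
[[297.3, 0.0, 255.7], [0.0, 297.3, 190.1], [0.0, 0.0, 1.0]] [ 0.228 -0.639  0.383] [[-0.43, 0.9, 0.0], [0.87, 0.42, 0.27], [0.24, 0.12, -0.96]]
{'time_s': 0.15, 'joints': array([-4.78358637e+01,  2.05811518e+01,  6.44697971e-01, -1.42352834e-02,
       -7.01346622e+01, -1.65076106e+01]), 'qd': array([ 0.04073151, -0.09127626,  0.14809769,  0.08917562,  0.0545419 ,
       -0.13806336]), 'joint_torque': array([-1.96667213e-03, -5.83272922e+01,  2.93293387e+01,  7.00121373e+00,
        8.79153638e-03, -1.05568290e-04]), 'tcp_pos': array([ 0.29207701, -0.60812261,  0.22584025]), 'eef_rot': array([ 1.79928012e+02, -7.37667310e-03, -1.54348315e+02]), 'contact_force': array([ 0.26670069, -0.03368719, -0.35734965]), 'moment': array([-0.02325302, -0.00293929,  0.05471336]), 'gripper_force': 0.0, 'gripper_width': 0.08754070483946343}
```

View pics/j0.png

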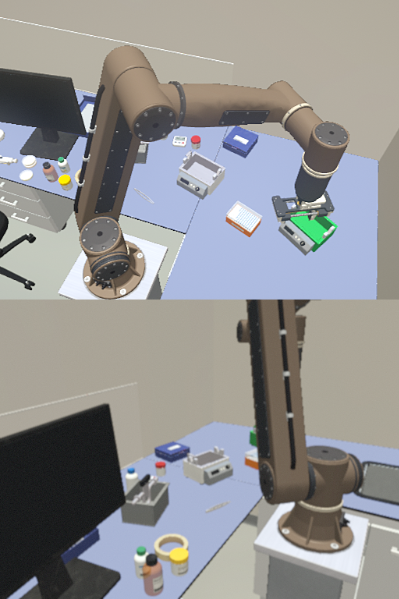

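View pics/w0.png

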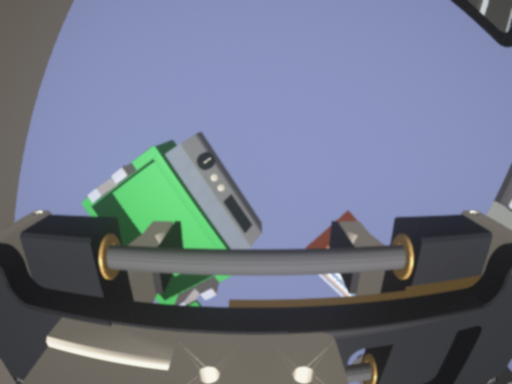

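The white bath sits at about (257,221) in the scene image, with the tub and loop at about (186,250) in the side image. The wrist view shows only the green decoy. Next I'll get coarse positions and zoomed crops.

```bash
cat >> h.py <<'E'
def ray(c,p):
    K,R,t=[np.array(c[k]) for k in('mtx','R','t')]; return -R.T@t, R.T@np.linalg.inv(K)@[p[0],p[1],1]
def fray(c,p):
    K,R,t=[np.array(c[k]) for k in('mtx','R','t')]; v=np.array([(p[0]-K[0,2])/K[0,0],(p[1]-K[1,2])/K[1,1]]); r=np.linalg.norm(v)+1e-12
    return -R.T@t, R.T@np.r_[v/r*np.sin(r),np.cos(r)]
def onz(r,z): o,d=r; return o+d*(z-o[2])/d[2]
def tri(rs):
    A=0;b=0
    for o,d in rs:
        d=d/np.linalg.norm(d);P=np.eye(3)-np.outer(d,d);A=A+P;b=b+P@o
    x=np.linalg.solve(A,b); return x,[np.linalg.norm((np.eye(3)-np.outer(d,d)/(d@d))@(x-o)) for o,d in rs]
E
python3 - <<'E'
from h import *
a=np.load('pics/s0.npz');b=np.load('pics/d0.npz')
print(onz(ray(a,(257,215)),.1),onz(ray(b,(186,240)),.1),onz(ray(b,(265,208)),.1))
A=cv2.resize(a['color'][150:330,150:390],(800,600),interpolation=cv2.INTER_CUBIC)
B=cv2.resize(b['color'][160:310,130:330],(800,600),interpolation=cv2.INTER_CUBIC)
cv2.imwrite('pics/c0.png',B)
E
```

```text
[ 0.50083734 -0.1852999   0.1       ] [0.55663792 0.18038834 0.1       ] [ 0.47374834 -0.12171968  0.1       ]
```

View pics/c0.png

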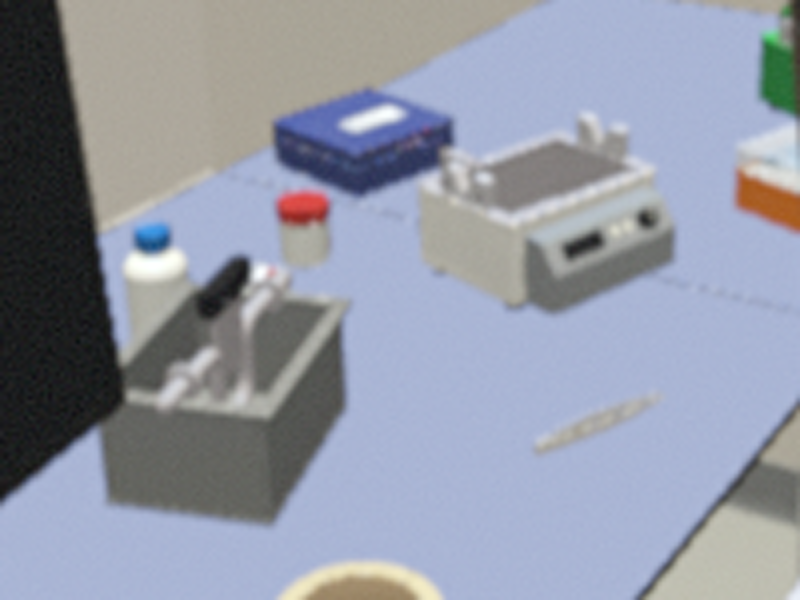

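```bash
cat >> h.py <<'E'
def plan(yaw,rows):
    # rows: world dx,dy,dz (m), dyaw (deg)
    for dx,dy,dz,dw in rows:
        c,s=np.cos(np.radians(yaw)),np.sin(np.radians(yaw))
        print(np.round([(c*dx+s*dy)/.15,(s*dx-c*dy)/.15,-dz/.15,-dw/360],3)); yaw+=dw
E
python3 - <<'E'
from h import *
d=np.array([.5-.292,-.05+.608])
plan(-154.3,[[*(d*.0/1),.006,10.5]]*0+[[d[0]/11,d[1]/11,.002,10.7]]*6+[[d[0]/11,d[1]/11,0,0]]*2)
E
```

```text
[-0.26   0.25  -0.013 -0.03 ]
[-0.302  0.197 -0.013 -0.03 ]
[-0.334  0.138 -0.013 -0.03 ]
[-0.353  0.074 -0.013 -0.03 ]
[-0.361  0.007 -0.013 -0.03 ]
[-0.356 -0.06  -0.013 -0.03 ]
[-0.338 -0.125  0.     0.   ]
[-0.338 -0.125  0.     0.   ]
```

```bash
python3 -m inch '-0.26 0.25 -0.02 -0.029 1; -0.30 0.20 -0.02 -0.029 1; -0.33 0.14 -0.02 -0.029 1; -0.35 0.07 -0.02 -0.029 1; -0.36 0.01 -0.02 -0.029 1; -0.36 -0.06 -0.02 -0.029 1; -0.34 -0.12 0 -0.005 1; -0.34 -0.12 0 0 1'
```

```text
time_s: 1.15
tcp_pos: [0.4457, -0.2023, 0.2446]
eef_rot: [-180.0, 0.0, -89.9]
contact_force: [2.5, -0.1, 0.2]
gripper_width: 0.0876
gripper_force: 0.0
```

```bash
python3 - <<'E'
from h import *
w=snap('wrist','w1');b=snap('side','d1');a=snap('scene','s1')
cv2.imwrite('pics/j1.png',np.vstack([np.hstack([w['color'],a['color']]),])[:, :])
cv2.imwrite('pics/j1.png',cv2.resize(np.hstack([w['color'],a['color']]),(800,300)))
print(get_state()['tcp_pos'],get_state()['eef_rot'],get_state()['joints'])
E
```

```text
[ 0.44604305 -0.20196884  0.24463217] [-1.79985372e+02  9.81457056e-03 -8.96604102e+01] [-1.30824572e+00  2.10478758e+00 -2.03784483e+01 -1.10739369e-02
 -6.75024246e+01  1.65207033e+00]
```

View pics/j1.png

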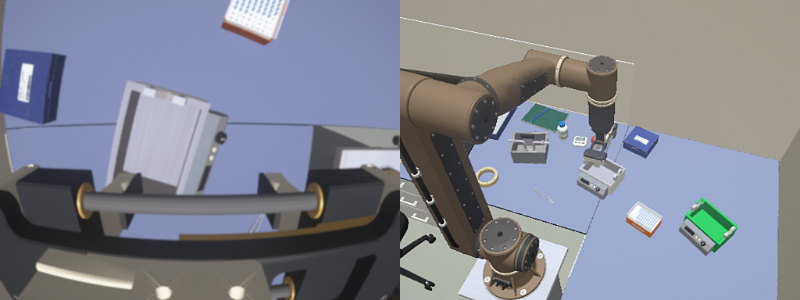

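The wrist view (left half) shows the white bath at display (165,135), turned about 20°, head to the right (world -x). In the scene view (right half) the tub with the loop is at display (529,147) and the bath at (600,178). Moving on to the tub.

```bash
python3 -m inch '-0.38 -0.06 0 0 1; -0.38 -0.06 0 0 1; -0.38 -0.06 0 0 1; -0.38 -0.06 0 0 1; -0.38 -0.06 0 0 1; -0.38 -0.06 0 0 1; -0.38 -0.06 0 0 1; -0.38 -0.06 0 0 1'; python3 - <<'E'
from h import *
w=snap('wrist','w2');a=snap('scene','s2');b=snap('side','d2')
cv2.imwrite('pics/j2.png',cv2.resize(w['color'],(800,600)))
cv2.imwrite('pics/j3.png',np.hstack([cv2.resize(a['color'][140:290,90:290],(400,300)),cv2.resize(b['color'][160:310,130:330],(400,300))]))
E
```

```text
time_s: 2.3
tcp_pos: [0.5171, 0.2528, 0.2445]
eef_rot: [180.0, -0.0, -90.0]
contact_force: [1.0, 0.1, 0.8]
gripper_width: 0.0875
gripper_force: 0.0
```

View pics/j2.png

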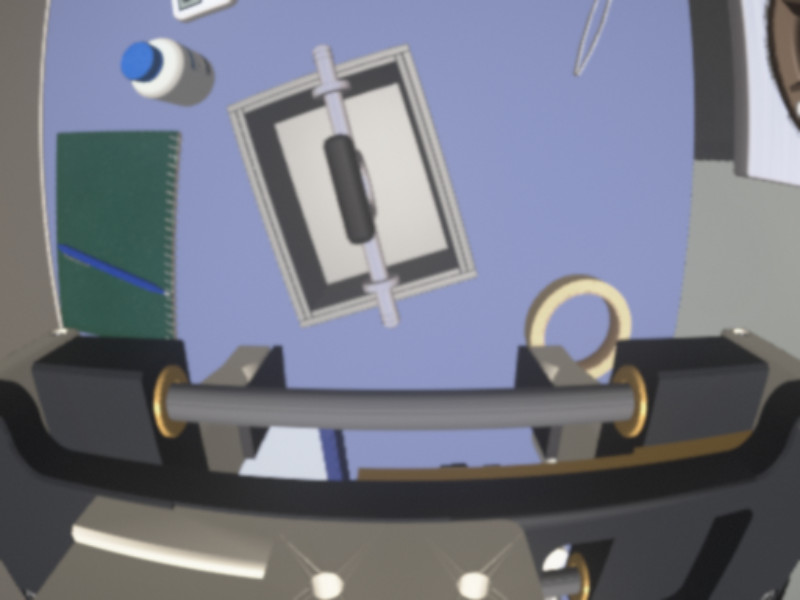

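View pics/j3.png

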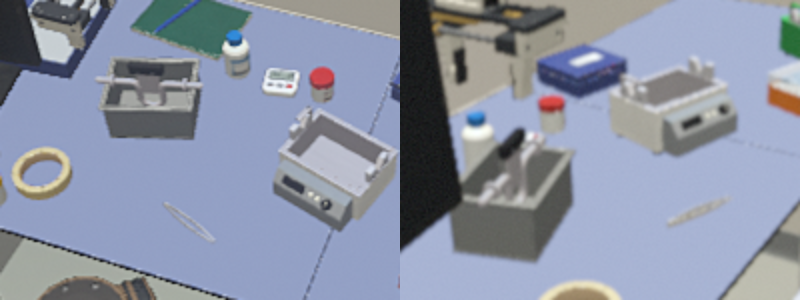

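The wrist view shows the loop in the tub: tips at (321,48) and (391,326), black grip centred near (350,190), tub turned about 15°. In the combined view, the bath's keeper end is at left crop (303,120) and its open end at (378,165). I'll take one overhead look at the bath.

```bash
python3 -m inch '0.3 0.02 0 0 1; 0.3 0.02 0 0 1; 0.3 0.02 0 0 1; 0.3 0.02 0 0 1; 0.3 0.02 0 0 1; 0.3 0.02 0 0 1; 0.28 0 0 0 1; 0 0 0 0 1'; python3 - <<'E'
from h import *
w=snap('wrist','w3')
cv2.imwrite('pics/j4.png',cv2.resize(w['color'][:260],(800,406),interpolation=cv2.INTER_CUBIC))
g=np.load('pics/w2.npz');d=np.load('pics/d2.npz');s=np.load('pics/s2.npz')
f=512/800
for p in[(321,48),(391,326)]: print(onz(fray(g,(p[0]*f,p[1]*f)),.096))
# grip by dark mask
def dark(im,x0,y0,x1,y1,th):
    m=(im.max(2)<th).astype(np.uint8); n,l,st,ce=cv2.connectedComponentsWithStats(m[y0:y1,x0:x1]); 
    for i in range(1,n):
        if st[i,4]>15: print(st[i],ce[i]+[x0,y0])
print('w');dark(g['color'],190,70,260,170,60)
print('d');dark(d['color'],165,215,210,260,50)
print('s');dark(s['color'],140,160,190,190,50)
E
```

```text
time_s: 3.45
tcp_pos: [0.498, -0.0637, 0.2446]
eef_rot: [180.0, -0.0, -90.2]
contact_force: [0.1, -0.9, -0.1]
gripper_width: 0.0876
gripper_force: 0.0
[0.56953942 0.09685059 0.096     ]
[0.52356855 0.28753375 0.096     ]
w
d
[15 11 12 13 64] [185.140625 232.71875 ]
s
```

View pics/j4.png

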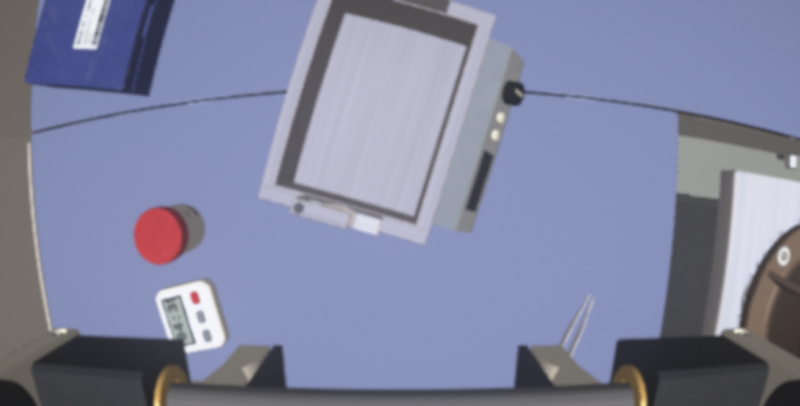

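The overhead view shows bath rim corners at (260,197), (425,243) and (495,15), the keeper lip across the near end from about (300,207) to (350,217), and jar and timer to the left. I'll zoom in on both notch ends together.

```bash
python3 - <<'E'
from h import *
w1=np.load('pics/w1.npz')['color'];w3=np.load('pics/w3.npz')['color'];g=np.load('pics/w2.npz')['color']
z=lambda im,x,y:cv2.resize(im[y:y+48,x:x+130],(780,288),interpolation=cv2.INTER_CUBIC)
cv2.imwrite('pics/j5.png',np.vstack([z(w3,160,117),z(w1,155,98)]))
hsv=g.max(2); 
for th in(70,80,90):
    m=(hsv<th).astype(np.uint8)[80:165,195:255]; n,l,st,ce=cv2.connectedComponentsWithStats(m)
    print(th,[(st[i].tolist(),(ce[i]+[195,80]).round(1).tolist()) for i in range(1,n) if st[i,4]>60])
print(g[120,215:235].tolist())
s=np.load('pics/s2.npz')['color'];print(s[174,155:175].tolist())
E
```

```text
70 [([27, 9, 17, 60, 98], [229.9, 117.5])]
80 [([14, 7, 30, 68, 562], [224.0, 121.2]), ([0, 67, 6, 18, 63], [196.7, 158.0])]
90 [([13, 7, 31, 68, 1124], [223.7, 120.8]), ([0, 65, 7, 20, 77], [196.9, 157.4])]
[[79, 78, 79], [73, 72, 72], [76, 75, 76], [78, 77, 79], [81, 79, 81], [82, 81, 83], [84, 83, 84], [86, 85, 87], [87, 86, 88], [89, 88, 90], [89, 87, 89], [86, 85, 86], [81, 80, 82], [76, 75, 77], [71, 71, 72], [68, 66, 67], [70, 69, 70], [95, 90, 91], [144, 134, 135], [185, 173, 174]]
[[57, 47, 45], [61, 53, 48], [62, 52, 50], [61, 52, 48], [59, 50, 47], [62, 54, 49], [62, 52, 48], [62, 55, 51], [64, 53, 50], [64, 52, 51], [64, 54, 52], [64, 56, 53], [64, 55, 52], [65, 58, 53], [68, 58, 55], [60, 51, 48], [65, 57, 53], [88, 83, 81], [91, 90, 88], [90, 87, 84]]
```

View pics/j5.png

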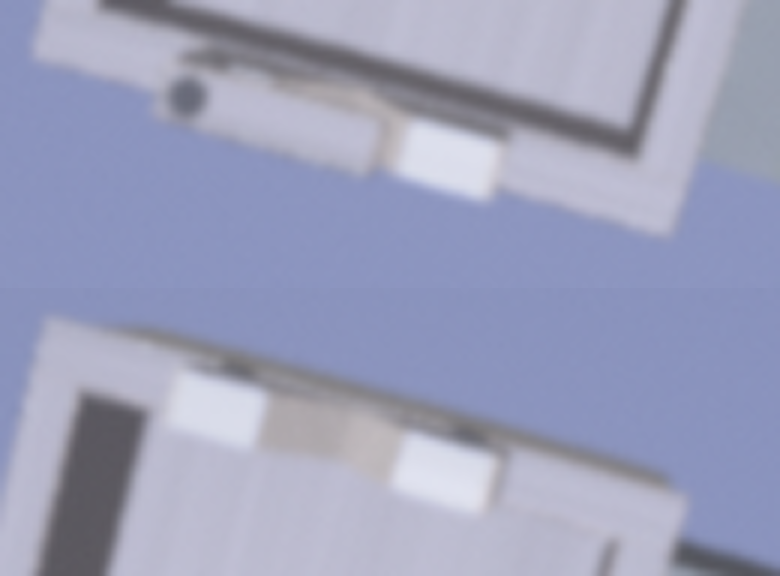

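```bash
python3 - <<'E'
from h import *
w1,w2,w3,s2,d2=[np.load(f'pics/{n}.npz') for n in('w1','w2','w3','s2','d2')]
P3=lambda u,v:(160+u/6,117+v/6); P1=lambda u,v:(155+u/6,98+(v-288)/6)
np.set_printoptions(precision=4,suppress=True)
q1=lambda z,*p:np.mean([onz(fray(w1,P1(*x)),z) for x in p],0)
q3=lambda z,*p:np.mean([onz(fray(w3,P3(*x)),z) for x in p],0)
om=q1(.112,(268,385),(250,448),(405,432),(392,490)); oe=q1(.112,(178,372),(168,430),(500,455),(488,515))
print('open notch mid',om,'block mid',oe)
l=q1(.112,(268,385),(250,448));r=q1(.112,(405,432),(392,490));R=q1(.112,(500,455),(488,515));L=q1(.112,(178,372),(168,430))
print('widths',np.linalg.norm(l-L),np.linalg.norm(r-l),np.linalg.norm(R-r))
kr=q3(.112,(407,123),(392,178));kR=q3(.112,(508,135),(492,200)); f=q3(.124,(388,120),(370,175)); fl=q3(.124,(172,68),(158,115))
print('kr',kr,'kR',kR,np.linalg.norm(kR-kr),'lipend',f,'lip far',fl,np.linalg.norm(f-fl))
ex=(kr-kR);ex/=np.linalg.norm(ex)
print('keeper mid by block',kr+.012*ex,kR+.028*ex,'by lip',f+.009*ex)
print('dist seats',[np.linalg.norm((k-om)[:2]) for k in(kr+.012*ex,kR+.028*ex)])
print('yaw dirs: open',np.degrees(np.arctan2(*(L-R)[[1,0]])))
print('rim TR tri',tri([fray(w1,P1(683,492)),fray(w3,(316.8,9.6))]))
c=[onz(fray(w3,P3(*p)),.085) for p in((37,58),(668,236))];print('rim keeper corners',c,np.linalg.norm(c[0]-c[1]),np.mean(c,0),np.degrees(np.arctan2(*(c[0]-c[1])[[1,0]])))
# grip
def cen(c,x0,y0,x1,y1,th):
    m=(c['color'].max(2)<th).astype(np.uint8)[y0:y1,x0:x1];n,lab,st,ce=cv2.connectedComponentsWithStats(m);i=1+np.argmax(st[1:,4]);rc=cv2.minAreaRect(np.argwhere(lab==i)[:,::-1].astype(np.float32));print(st[i],ce[i]+[x0,y0],rc);return ce[i]+[x0,y0],np.array(rc[0])+[x0,y0]
gw=cen(w2,195,80,255,165,92);gs=cen(s2,150,165,190,185,75);gd=cen(d2,165,215,210,260,60)
for k in(0,1): print('grip',tri([fray(w2,gw[k]),ray(s2,gs[k]),ray(d2,gd[k])]),tri([fray(w2,gw[k]),ray(d2,gd[k])])[0],tri([fray(w2,gw[k]),ray(s2,gs[k])])[0],onz(fray(w2,gw[k]),.14))
E
```

```text
open notch mid [ 0.4914 -0.2608  0.112 ] block mid [ 0.4908 -0.2602  0.112 ]
widths 0.014785333209561083 0.024254907730634358 0.01608271099124815
kr [ 0.5269 -0.1033  0.112 ] kR [ 0.5105 -0.1004  0.112 ] 0.016703840370472033 lipend [ 0.529  -0.1052  0.124 ] lip far [ 0.5631 -0.1148  0.124 ] 0.035433410439639906
keeper mid by block [ 0.5387 -0.1055  0.112 ] [ 0.5381 -0.1053  0.112 ] by lip [ 0.5378 -0.1068  0.124 ]
dist seats [np.float64(0.1623628997237812), np.float64(0.1622819803705198)]
yaw dirs: open -15.676598105085924
rim TR tri (array([ 0.4321, -0.2494,  0.0831]), [np.float64(0.0003167024964696072), np.float64(0.00031670249646963545)])
rim keeper corners [array([ 0.5962, -0.1191,  0.085 ]), array([ 0.4815, -0.0847,  0.085 ])] 0.11969466901022084 [ 0.5389 -0.1019  0.085 ] -16.704616006325953
[  13    7   31   68 1178] [223.5424 120.1146] ((29.246145248413086, 40.30655288696289), (69.12213897705078, 18.893861770629883), 75.46554565429688)
[ 4  6 18  7 78] [162.7949 174.3846] ((12.486381530761719, 9.217899322509766), (17.216407775878906, 5.489289283752441), 3.5763344764709473)
[14 10 13 15 88] [184.9886 232.2273] ((20.55752182006836, 17.137168884277344), (6.020613670349121, 16.274471282958984), 48.8140754699707)
grip (array([0.5481, 0.1902, 0.1299]), [np.float64(0.001336965030409896), np.float64(0.001320888321733443), np.float64(0.00109840488174686)]) [0.5474 0.1913 0.1312] [0.5479 0.1901 0.129 ] [0.546  0.1907 0.14  ]
grip (array([0.5469, 0.1903, 0.1311]), [np.float64(0.0010152703112104992), np.float64(0.000978964588611993), np.float64(0.00016833317623631214)]) [0.5463 0.1912 0.1317] [0.5469 0.1904 0.1308] [0.5454 0.1908 0.14  ]
```

```bash
python3 - <<'E'
from h import *
plan(-90.2,[[.0106,.0478,0,6.9]]*2+[[.0106,.0478,0,0]]*3)
E
```

```text
[-0.319 -0.07   0.    -0.019]
[-0.308 -0.107  0.    -0.019]
[-0.293 -0.144  0.     0.   ]
[-0.293 -0.144  0.     0.   ]
[-0.293 -0.144  0.     0.   ]
```

```bash
python3 -m inch '-0.319 -0.07 0 -0.019 1; -0.308 -0.107 0 -0.019 1; -0.293 -0.144 0 0 1; -0.293 -0.144 0 0 1; -0.293 -0.144 0 0 1; 0 0 0.2 0 1; 0 0 0.1 0 1; 0 0 0 0 1'
```

```text
time_s: 4.5
tcp_pos: [0.5507, 0.1784, 0.1986]
eef_rot: [179.9, -0.1, -76.2]
contact_force: [0.6, 0.5, 0.8]
gripper_width: 0.0875
gripper_force: 0.0
```

```bash
python3 -m inch '0.02 0 0.19 0 1; 0 0 0.19 0 1; 0 0 0.19 0 1; 0 0 0 0 0; 0 0 0 0 0; 0 0 0 0 0; 0 0 0 0 0; 0 0 0 0 0' 5; python3 -c "
from h import *;s=get_state();print(s['joints'])"
```

```text
time_s: 5.5
tcp_pos: [0.5523, 0.1764, 0.1146]
eef_rot: [-180.0, 0.0, -76.2]
contact_force: [-0.5, -1.7, -0.6]
gripper_width: 0.0429
gripper_force: 0.0
[ 3.70274955e+01  1.72136945e+01 -2.00736135e+01  1.88980020e-03
 -5.26705778e+01 -2.32526370e+01]
```

```bash
python3 -m inch '0 0 0 0 0; 0 0 0 0 0; 0 0 0 0 0; 0 0 0 0 0; 0 0 0 0 0; 0 0 0 0 0; 0 0 -0.05 0 0; 0 0 -0.05 0 0' 5
```

```text
time_s: 6.5
tcp_pos: [0.5522, 0.1762, 0.1294]
eef_rot: [180.0, -0.0, -76.2]
contact_force: [-0.2, -0.3, -2.0]
gripper_width: 0.016
gripper_force: 5.0
```

```bash
python3 -m inch '0 0 -0.1 0 0; 0 0 -0.15 0 0; 0 0 -0.15 0 0; 0 0 -0.15 0 0; 0 0 -0.15 0 0; 0 0 -0.1 0 0; 0 0 0 0 0; 0 0 0 0 0' 5; python3 - <<'E'
from h import *
w=snap('wrist','w4');a=snap('scene','s4');b=snap('side','d4')
cv2.imwrite('pics/j6.png',np.hstack([cv2.resize(b['color'][140:300,110:270],(400,400),interpolation=cv2.INTER_CUBIC),cv2.resize(w['color'][:300,100:400],(400,400))]))
E
```

```text
time_s: 7.5
tcp_pos: [0.5517, 0.1761, 0.2482]
eef_rot: [179.9, -0.0, -76.2]
contact_force: [0.3, -0.4, -4.4]
gripper_width: 0.0161
gripper_force: 5.0
```

View pics/j6.png

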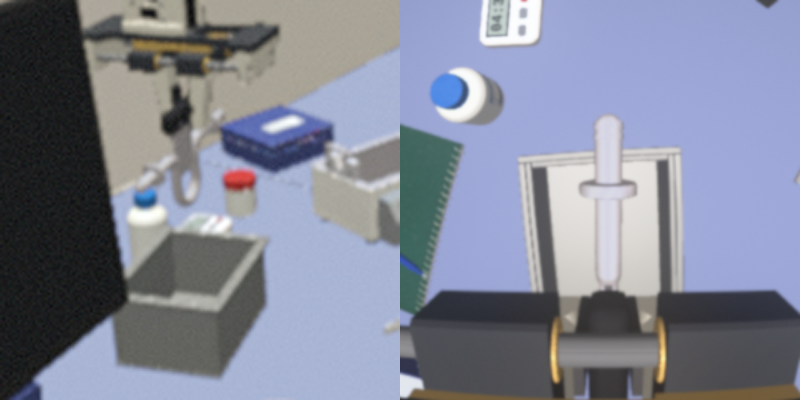

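The loop is lifted clear. In the side crop tip_b is at about (218,118) and tip_a at (145,182); in the wrist crop tip_b is at (608,118). Next I'll compute the tilt.

```bash
cat >> h.py <<'E'
def tilt(w,d,pb,qb,qa=None):
    s=get_state();T=s['tcp_pos'];y=np.radians(s['eef_rot'][2]);u=np.array([np.cos(y),np.sin(y),0]);n=np.array([-u[1],u[0],0])
    B,e=tri([fray(w,pb),ray(d,qb)]); v=B-T; print('tipb: along',v@u,'across',v@n,'z-grasp',v[2]-.019,'res',e)
    def onp(r): o,dd=r; return o+dd*((T-o)@n)/(dd@n)
    W=onp(fray(w,pb));print('wrist-plane',(W-T)@u,W[2]-T[2]-.019)
    for q in (qb,qa):
        if q is not None: X=onp(ray(d,q));print('side-plane along',(X-T)@u,'z-grasp',X[2]-T[2]-.019)
E
python3 - <<'E'
from h import *
w4,d4=[np.load(f'pics/{n}.npz') for n in('w4','d4')]
tilt(w4,d4,(256,88.5),(197.2,187.2),(168,212.8))
E
```

```text
tipb: along 0.08378334207641627 across 0.001131697244453219 z-grasp -0.04073916651070321 res [np.float64(0.0007641045342506437), np.float64(0.0007641045342508111)]
wrist-plane 0.09967759796104629 -0.2601306049358702
side-plane along 0.07964199501470066 z-grasp -0.0392119242000883
side-plane along -0.0962830829662612 z-grasp -0.04317476862133603
```

```bash
python3 -m inch '0 0 0.15 0 0; 0 0 0.2 0 0; 0 0 0.15 0 0; 0 0 0.05 0 0; 0 0 0 0 0; 0 0 0 0 0; 0 0 0 0 0; 0 0 0 0 0' 3; python3 - <<'E'
from h import *
w=snap('wrist','w5');b=snap('side','d5');a=snap('scene','s5')
im=b['color'];hsv=cv2.cvtColor(im,cv2.COLOR_BGR2HSV)
cv2.imwrite('pics/j7.png',np.hstack([cv2.resize(im[160:280,130:250],(400,400),interpolation=cv2.INTER_CUBIC),cv2.resize(w['color'][:300,100:400],(400,400))]))
# wrist tip row: bright column profile near x=256
print(w['color'][60:120:2,256].max(1).tolist(), np.load('pics/w4.npz')['color'][60:120:2,256].max(1).tolist())
E
```

```text
time_s: 8.65
tcp_pos: [0.5524, 0.1764, 0.1672]
eef_rot: [-179.9, 0.0, -76.2]
contact_force: [0.9, -0.1, -2.8]
gripper_width: 0.016
gripper_force: 3.0
[213, 212, 213, 214, 213, 213, 213, 213, 197, 196, 218, 220, 224, 226, 227, 226, 226, 227, 226, 226, 226, 226, 226, 226, 226, 226, 226, 226, 226, 226] [216, 216, 215, 216, 217, 216, 216, 216, 217, 217, 217, 217, 208, 191, 217, 227, 229, 228, 228, 228, 228, 228, 229, 228, 228, 228, 229, 228, 228, 229]
```

```bash
cat >> h.py <<'E'
def tiprow(w,th,d=.016):
    s=get_state();T=s['tcp_pos'];y=np.radians(s['eef_rot'][2]);u=np.array([np.cos(y),np.sin(y),0]);th=np.radians(th)
    a,z=(.1-d)*np.cos(th)+.038*np.sin(th),(.1-d)*np.sin(th)-.038*np.cos(th)
    X=T+u*a+[0,0,.019+z]; K,R,t=[np.array(w[k]) for k in('mtx','R','t')]; c=R@X+t; r=np.hypot(*c[:2]); a=np.arctan2(r,c[2]); return K[:2,2]+K[0,0]*a*c[:2]/r
E
python3 - <<'E'
from h import *
w=np.load('pics/w5.npz')
for th in(-3,0,5,10,15,20): print(th,tiprow(w,th,.016),tiprow(w,th,.013))
for n in('w4','w5'):
  m=np.load(f'pics/{n}.npz')['color']; print(n,[ (r,m[r,256-12:256+13].max(1).tolist()) for r in (74,)])
E
```

```text
-3 [257.29787362  92.29538794] [257.30323198  87.4253107 ]
0 [257.33398578  88.3578821 ] [257.34041094  83.35179705]
5 [257.39862734  82.22348659] [257.40708267  76.98688198]
10 [257.46942837  76.703224  ] [257.48029516  71.23237974]
15 [257.54715768  71.90548952] [257.56091161  66.19879099]
20 [257.63268513  67.96241138] [257.64992173  62.02175857]
w4 [(74, [217, 216, 217, 217, 218, 217, 217, 217, 217, 216, 217, 216, 216, 216, 216, 216, 216, 217, 217, 216, 216, 217, 217, 216, 216])]
w5 [(74, [213, 213, 215, 213, 214, 214, 214, 214, 214, 214, 213, 214, 213, 213, 213, 214, 214, 214, 213, 214, 213, 213, 213, 213, 213])]
```

View pics/j7.png

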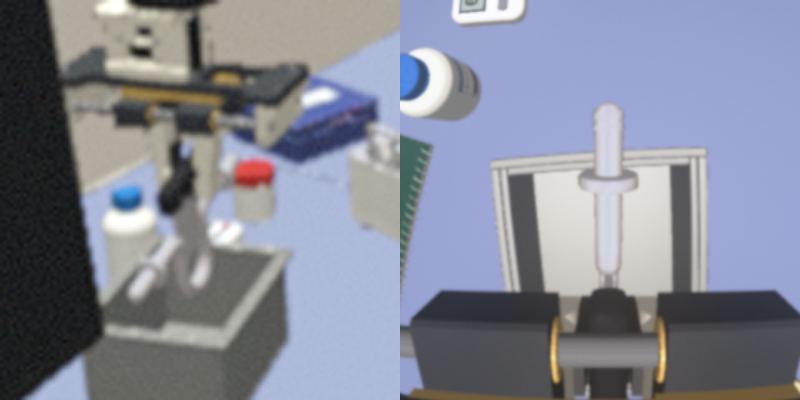

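The loop now hangs tilted, -y arm up by roughly 9°, with tip_b at wrist crop (608,103). It slips gently at 3 N, so I'll lift with mild acceleration to let it tilt further.

```bash
python3 -m inch '0 0 -0.16 0 0; 0 0 -0.16 0 0; 0 0 0 0 0; 0 0 -0.16 0 0; 0 0 -0.16 0 0; 0 0 0 0 0; 0 0 0 0 0; 0 0 0 0 0' 3; cat >> h.py <<'E'
def edge(f):
    w=snap('wrist',f); c=w['color'][30:130,252:261].astype(float).mean(1) # b,g,r
    k=c[:,0]-c[:,2]; i=np.argmax(k<20); print('edge row',30+i-1+(k[i-1]-20)/(k[i-1]-k[i]+1e-9)); return w
E
python3 - <<'E'
from h import *
for n in('w4','w5'):
    c=np.load(f'pics/{n}.npz')['color'][30:130,252:261].astype(float).mean(1);k=c[:,0]-c[:,2];i=np.argmax(k<20);print(n,30+i,k[i-2:i+2])
edge('w6')
E
```

```text
time_s: 9.8
tcp_pos: [0.5515, 0.176, 0.261]
eef_rot: [179.9, -0.0, -76.2]
contact_force: [0.3, -0.1, -3.1]
gripper_width: 0.0159
gripper_force: 3.0
w4 86 [52.11111111 34.66666667 13.33333333  3.33333333]
w5 78 [41.77777778 20.22222222  5.11111111  3.55555556]
edge row 75.16666666665667
```

```bash
python3 - <<'E'
from h import *
k=.047/.393
ys=[.02,.04,.05,.055,.055,.055,.04,.02]
plan(-76.2,[[-k*y,-y,0,-10.2 if 1<=i<=3 else 0] for i,y in enumerate(ys)]+[[-k*.0145,-.0145,0,0]])
E
```

```text
[0.126 0.047 0.    0.   ]
[0.251 0.095 0.    0.028]
[0.33  0.061 0.    0.028]
[0.369 0.001 0.    0.028]
[ 0.364 -0.064  0.     0.   ]
[ 0.364 -0.064  0.     0.   ]
[ 0.265 -0.047  0.     0.   ]
[ 0.132 -0.023  0.     0.   ]
[ 0.096 -0.017  0.     0.   ]
```

```bash
python3 -m inch '0.126 0.047 0 0 0; 0.251 0.095 0 0.028 0; 0.33 0.061 0 0.029 0; 0.369 0.001 0 0.028 0; 0.364 -0.064 0 0 0; 0.364 -0.064 0 0 0; 0.265 -0.047 0 0 0; 0.132 -0.023 0 0 0' 8; python3 -m inch '0.1 -0.017 0 0 0; 0.1 -0.017 0 0 0; 0.1 -0.017 0 0 0; 0.1 -0.017 0 0 0; 0 0 0 0 0; 0 0 0 0 0; 0 0 0 0 0; 0 0 0 0 0' 3;python3 - <<'E'
from h import *
edge('w7');snap('side','d7');snap('scene','s7')
s=get_state();print(s['tcp_pos'],s['eef_rot'][2],s['moment'])
E
```

```text
time_s: 10.85
tcp_pos: [0.5106, -0.1614, 0.2623]
eef_rot: [180.0, -0.0, -107.0]
contact_force: [0.2, -0.4, -2.7]
gripper_width: 0.0162
gripper_force: 8.0
time_s: 11.85
tcp_pos: [0.5045, -0.2188, 0.2626]
eef_rot: [-180.0, 0.0, -106.8]
contact_force: [-0.1, 0.1, -3.6]
gripper_width: 0.0157
gripper_force: 3.0
edge row 71.85789473680147
[ 0.5044173  -0.21899499  0.26259051] -106.80267338753244 [0.0647884  0.03726976 0.06081897]
```

```bash
cat >> h.py <<'E'
def proj(c,X):
    K,R,t=[np.array(c[k]) for k in('mtx','R','t')]; p=K@(R@X+t); return p[:2]/p[2]
def loopt(th,q,z=0,d=.016,T=None,yaw=None):
    s=get_state() if T is None else 0
    T=s['tcp_pos'] if T is None else T; y=np.radians(s['eef_rot'][2] if yaw is None else yaw); v=-np.array([np.cos(y),np.sin(y),0]);h=np.radians(th)
    a,b=q+d,z-.038; return T+v*(a*np.cos(h)+b*np.sin(h))+[0,0,.019-a*np.sin(h)+b*np.cos(h)]
E
python3 - <<'E'
from h import *
for n,m in(('d7','d2'),('s7','s5')):
    c,b=np.load(f'pics/{n}.npz'),np.load(f'pics/{m}.npz')
    for th in(5,10,15,20): print(n,th,'a',proj(c,loopt(th,.1)).round(1),'b',proj(c,loopt(th,-.1)).round(1),'U',proj(c,loopt(th,0,-.068)).round(1))
    D=cv2.absdiff(c['color'],b['color']).max(2)
    p=proj(c,loopt(13,.1)).astype(int); x0,y0=p-12
    for r in range(y0,y0+26): print(r,''.join('#' if v>40 else '+' if v>20 else '.' for v in D[r,x0-10:x0+40]))
    print('x0',x0-10)
E
```

```text
d7 5 a [246.1 167.1] b [288.8 149.9] U [269.6 176.9]
d7 10 a [247.2 169.6] b [289.3 147.7] U [271.6 176.3]
d7 15 a [248.5 171.9] b [289.6 145.4] U [273.5 175.5]
d7 20 a [250. 174.] b [289.9 143.1] U [275.4 174.5]
159 ..........................................+#######
160 .........................................+########
161 ......................................++.+########
162 ....................................++++++########
163 ...................................+++++++########
164 ..................................++##++##########
165 ................................+++#+++#########++
166 ................................+++++++.+######+..
167 ...............................++++++....####+....
168 .............................+++##++.....####.....
169 ..........................+++#++##+......+##+.....
170 .........................++#+++###+......+##+.....
171 .........................+#+++####.......+###....+
172 .........................++++++...........###+..++
173 ........................+##+..............+##+.++#
174 .........................++................###++++
175 ...
[... 1501 characters left out ...]
......###+##########+############
182 .......................##+##########+++###+#######
183 ........................+#+#######################
184 ........................+#+.+######.##############
185 .........................++..........#############
186 .................................+++.+############
187 .................................++..+############
188 ...................................+#+############
189 ...................................++#############
190 ......................................############
191 ........................................##########
192 .........................................+##+#####
193 ...........................................#######
x0 219
```

```bash
cat >> h.py <<'E'
C=np.array([.5148,-.183]);V=np.array([.289,.957]);EX=np.array([.957,-.289])
def bathc(X): r=np.array(X)[:2]-C; return np.round([r@EX*1e3,r@V*1e3,(X[2]-.103)*1e3],1)
E
python3 - <<'E'
from h import *
d,s=np.load('pics/d7.npz'),np.load('pics/s7.npz')
X,e=tri([ray(d,(249.5,172.5)),ray(s,(243,182.5))]);print(bathc(X),e)
for th in(13,15,17):print(th,'a',bathc(loopt(th,.1)),'b',bathc(loopt(th,-.1)),'U',bathc(loopt(th,0,-.074)),'q80',bathc(loopt(th,.08)))
T=get_state()['tcp_pos'];T=T+[0,0,.019];print('P',bathc(T))
# calibration check of side cam with known seat/bath? keeper seats predicted px
for c in(d,s): print(proj(c,np.r_[C+V*.08,.124]),proj(c,np.r_[C-V*.08,.112]))
E
```

```text
[  0.4  60.6 108.8] [np.float64(0.00015712831901895652), np.float64(0.00015712831901910346)]
13 a [  0.5  67.  115.5] b [   0.5 -127.8  160.5] U [  0.5 -47.   65.9] q80 [  0.5  47.5 120. ]
15 a [  0.5  64.7 111.9] b [   0.5 -128.4  163.6] U [  0.5 -51.   66.3] q80 [  0.5  45.4 117. ]
17 a [  0.5  62.3 108.3] b [   0.5 -128.9  166.8] U [  0.5 -54.9  66.8] q80 [  0.5  43.2 114.2]
P [  0.5 -37.4 178.6]
[245.70431268 199.18595268] [279.62814376 190.38261675]
[238.86065038 197.15401153] [277.08287439 220.29117406]
```

```bash
python3 -m inch '-0.025 0 0.05 0 0; -0.025 0 0.1 0 0; 0 0 0.12 0 0; 0 0 0.12 0 0; 0 0 0.1 0 0; 0 0 0.077 0 0; 0 0 0 0 0; 0 0 0 0 0' 6;python3 - <<'E'
from h import *
edge('w8');c=snap('side','d8');s=snap('scene','s8')
T=get_state()['tcp_pos'];T=T+[0,0,.019];print('P',bathc(T))
for n,m in(('d8','d2'),('s8','s5')):
    c,b=np.load(f'pics/{n}.npz'),np.load(f'pics/{m}.npz')
    for th in(12,15,18): print(n,th,'a',proj(c,loopt(th,.1)).round(1),bathc(loopt(th,.1)))
    D=cv2.absdiff(c['color'],b['color']).max(2)
    p=proj(c,loopt(15,.1)).astype(int); x0,y0=p-12
    for r in range(y0,y0+24): print(r,''.join('#' if v>40 else '+' if v>15 else '.' for v in D[r,x0-5:x0+40]))
    print('x0',x0-5)
E
```

```text
time_s: 13.0
tcp_pos: [0.5069, -0.2121, 0.178]
eef_rot: [-180.0, -0.0, -106.8]
contact_force: [0.1, 0.3, -2.2]
gripper_width: 0.016
gripper_force: 6.0
edge row 71.80526315785659
P [  0.9 -30.1  94.2]
d8 12 a [246.5 195.4] [ 0.9 75.4 32.9]
d8 15 a [247.3 196.7] [ 0.9 72.1 27.5]
d8 18 a [248.1 197.9] [ 0.9 68.4 22.2]
184 .......+............+.....+.....+.+##########
185 ......+................+.......++++##########
186 .+................+.....+.....++##++#########
187 ...+................+....+..+++###++#########
188 .+...................+.++++++###++###########
189 ..............+........+++++###++########+..+
190 .......................+++###+++++#####++....
191 .............+........++++##+++...+###+......
192 ..............+........+++++++....+###......+
193 ...................++++#++##+.....+###.....++
194 ..................+++###+###+...+..###+...+++
195 ..............+...++##++####...+...+#+...++##
196 .............+....+##++++++...+..+.....+#####
197 ...+..............+++++...............+######
198 ..................+++...........++.....+####+
199 ...................+.........
[... 1047 characters left out ...]
.............++#####+######################
195 ................+#####.######################
196 .................+####+######################
197 ................+.#########+###############+#
198 ................++#+#+.####.++############++#
199 ..................#++++#####+.+##############
200 .................+.+++++.+.###+#++###########
201 .....................+++###++##+..+##########
202 ......................+#####+++###..+########
203 .......................++###+#+++###+#+######
204 ..........................+#+++++++##+++++###
205 ...........................+++++#+++.++++++##
206 .............................++++#+.++++.++.+
207 ...............................++#+.++++.....
x0 223
```

```bash
python3 -m inch '0 0.006 0.03 0 0; 0 0 0.03 0 0; 0 0 0.03 0 0; 0 0 0.023 0 0; 0 0 0 0 0; 0 0 0 0 0; 0 0 0 0 0; 0 0 0 0 0' 6;python3 - <<'E'
from h import *
edge('w9');c=snap('side','d9');b=np.load('pics/d2.npz')
T=get_state()['tcp_pos'];T=T+[0,0,.019];print('P',bathc(T))
for th in(12,15,18): print(th,'a',proj(c,loopt(th,.1)).round(1),bathc(loopt(th,.1)))
# lip underside & block front references in side view
for nm,X in(('lip -x end bottom outer',np.r_[C+V*.085-EX*.009,.119]),('lip top',np.r_[C+V*.085-EX*.009,.124]),('seat outer',np.r_[C+V*.085,.103])): print(nm,proj(c,X).round(1))
D=cv2.absdiff(c['color'],b['color']).max(2)
for r in range(188,212): print(r,''.join('#' if v>40 else '+' if v>15 else '.' for v in D[r,230:275]))
E
```

```text
time_s: 14.15
tcp_pos: [0.5057, -0.2118, 0.1607]
eef_rot: [-180.0, 0.0, -106.8]
contact_force: [-0.2, 0.0, -2.2]
gripper_width: 0.0156
gripper_force: 6.0
edge row 71.80851063825916
P [ -0.4 -30.1  76.6]
12 a [246.9 200.4] [-0.4 75.4 15.4]
15 a [247.6 201.7] [-0.4 72.   9.9]
18 a [248.5 202.8] [-0.4 68.4  4.7]
lip -x end bottom outer [246.4 201.7]
lip top [246.4 200.3]
seat outer [244.7 205.5]
188 .+....+.+...+++..+.+..++....+.+++.+##########
189 +.............+..+.....++++..+.++.+##########
190 ...............++.+.+..+.+..+.++++.+#########
191 ...+.+.......+.++....+....+.+.++++++########+
192 ..+........+..+......+......+++###++########+
193 ..............+.+....++.+++++###++########++.
194 .............+.+......++++++###++#########...
195 ..............+..+.+...+++###+++++###++.++...
196 ....+........+...+.....+++++++++...+...+.....
197 ..........+.....+.+.....+++++#+......++....++
198 ......++....+.+.++....++.+##++...+...+....++#
199 ...............+.+..+..+.+++............+.+##
200 .............++....++++++......+.......++####
201 .............+..+.++##+++....+........++#####
202 .....+..+.+...+...++#+++.....+.+......++#####
203 .......+......+.+.++++................++####+
204 .....+..+....++.........+......+..+.....+++++
205 ...+.+..++......++..+.+.....+....+.+.........
206 .++..+.......+....+...+.....+......++........
207 .++.....+.+...+...+.....+........+.........++
208 .....+.+.+...+.+.........+..............+.+.+
209 .+.....++...+.+.+.............+...+..+....++.
210 ...+.+...+..++...+..+....+...+....++..++...++
211 +....+..+...+++........+.......+..++.+....+..
```

```bash
python3 -m inch '-0.014 0 0.004 0 0; -0.014 0 0.004 0 0; -0.014 0 0.004 0 0; -0.014 0 0.004 0 0; -0.014 0 0.004 0 0; -0.014 0 0.004 0 0; 0 0 0 0 0; 0 0 0 0 0' 5;python3 - <<'E'
from h import *
edge('w10');s=get_state();T=s['tcp_pos']+[0,0,.019];print('P',bathc(T),s['contact_force'],s['moment'])
E
```

```text
time_s: 15.25
tcp_pos: [0.5093, -0.1997, 0.157]
eef_rot: [180.0, -0.0, -106.8]
contact_force: [0.1, 0.7, -2.3]
gripper_width: 0.0162
gripper_force: 5.0
edge row 71.79679144381191
P [ -0.4 -17.6  73. ] [ 0.70418197 -0.18552627 -2.87610734] [ 0.03542356 -0.02549134  0.01096594]
```

```bash
python3 -m inch '-0.014 0 0.004 0 0; -0.014 0 0.004 0 0; -0.014 0 0.004 0 0; -0.014 0 0.004 0 0; -0.014 0 0.004 0 0; -0.01 0 0.003 0 0; 0 0 0 0 0; 0 0 0 0 0' 5;python3 - <<'E'
from h import *
edge('w11');s=get_state();T=s['tcp_pos']+[0,0,.019];print('P',bathc(T),s['contact_force'],s['moment'])
c=snap('side','d11');b=np.load('pics/d2.npz')
for th in(12,15,18): print(th,'a',proj(c,loopt(th,.1)).round(1),bathc(loopt(th,.1)),bathc(loopt(th,.08)),bathc(loopt(th,-.067)))
D=cv2.absdiff(c['color'],b['color']).max(2)
for r in range(186,212): print(r,''.join('#' if v>40 else '+' if v>15 else '.' for v in D[r,230:280]))
E
```

```text
time_s: 16.3
tcp_pos: [0.5129, -0.1881, 0.1535]
eef_rot: [-180.0, 0.0, -106.8]
contact_force: [0.9, 0.5, -2.6]
gripper_width: 0.0161
gripper_force: 5.0
edge row 71.82352941172508
P [-0.4 -5.5 69.5] [ 2.00215365  0.81708125 -2.28524243] [ 0.1390527  -0.28126818 -0.08776452]
12 a [241.3 204.4] [ -0.4 100.    8.2] [-0.4 80.4 12.4] [ -0.4 -63.3  42.9]
15 a [242.1 205.7] [-0.4 96.6  2.8] [-0.4 77.3  8. ] [ -0.5 -64.6  46. ]
18 a [243.  206.9] [-0.4 93.  -2.5] [-0.4 74.   3.7] [ -0.5 -65.8  49.1]
186 .++....+....+.++.++.+.+.##############++##+++.....
187 +..+.+..............+.+.+#############++#++.......
188 .+++..++....+.........+..#############++++...++.++
189 ..............++.........+#############+++.....++.
190 .+.............+..+.++.+...++###########+..++.....
191 .....+.......+..+....+.+.....############..+......
192 ..+.+.........+....+.....++..+###########..++.....
193 ........+.+...+...+.......++.+###########+.+......
194 ..+..........+.......+...++++.###########+.+..+.+.
195 .........+....+..+..+...+++++++######++.+...+++..+
196 .....................+++++#++++###++.........+....
197 .........+.+.....++++.+++++++##++...+++.+.++.+.+..
198 ..........+.+++..++++++++.++#++...+++....+........
199 ............+..+.++++..+.++++..++.......++..+.....
200 +................++..+++..............+++++...+...
201 ................+++++++++.............+##++.......
202 ......+...+....++###++++.............+###++.......
203 .......+....++++###++++..+...........+###++.+.....
204 ....++......+++++##+........+....++++####+..+.....
205 .+...+...+..+#+..++..+...........++######+........
206 ++......+.+.++.++.....+.+...+.....+#####+......+.+
207 .+++..+...+....++..+..+...........+####+...+++...+
208 .......+..+.......+...+...+..+.....++++.....++..+.
209 +...+......+..........+....................+...+.+
210 ...+++.+..+..+.+.+..+.....+..+...+.....+...+....+.
211 ..........+....+.+.....+...+...+...+......+..++...
```

```bash
python3 -m inch '-0.012 0 0.02 0 0; -0.012 0 0.022 0 0; 0.013 0 0.02 0 0; 0.013 0 0.02 0 0; 0.013 0 0.02 0 0; 0.013 0 0.02 0 0; 0 0 0 0 0; 0 0 0 0 0' 4;python3 - <<'E'
from h import *
edge('w12');s=get_state();T=s['tcp_pos']+[0,0,.019];print('P',bathc(T),s['contact_force'],s['moment'])
E
```

```text
time_s: 17.4
tcp_pos: [0.5114, -0.1922, 0.1351]
eef_rot: [180.0, -0.0, -106.8]
contact_force: [-0.1, 0.0, -2.5]
gripper_width: 0.016
gripper_force: 4.0
edge row 82.88950276238671
P [-0.5 -9.8 51.2] [-0.32023677  0.48313929 -3.03560177] [-0.08766494 -0.17428814 -0.09561392]
```

```bash
python3 - <<'E'
from h import *
c=snap('side','d12');b=np.load('pics/d2.npz');w=np.load('pics/w12.npz')
for th in(0,3,6,9): print(th,'a',proj(c,loopt(th,.1)).round(1),bathc(loopt(th,.1)),bathc(loopt(th,.08)),'b',proj(c,loopt(th,-.1)).round(1),bathc(loopt(th,-.08)),'U',proj(c,loopt(th,0,-.068)).round(1),'wr',tiprow(w,th).round(1))
D=cv2.absdiff(c['color'],b['color']).max(2)
for r in range(176,216): print(r,''.join('#' if v>40 else '+' if v>15 else '.' for v in D[r,230:300]))
m=w['color'];print([ (r,m[r,256].tolist()) for r in range(70,96,2)])
E
```

```text
0 a [239.8 203.6] [ -0.4 106.2  13.3] [-0.4 86.2 13.3] b [282.4 188.3] [ -0.5 -73.7  13.3] U [262.2 213.8] wr [256.1  88.1]
3 a [240.3 205.1] [ -0.4 104.1   7.2] [-0.4 84.1  8.3] b [282.8 187. ] [ -0.5 -75.6  16.7] U [263.4 213.5] wr [256.1  84.3]
6 a [241.  206.5] [ -0.4 101.6   1.3] [-0.4 81.7  3.4] b [283.2 185.7] [ -0.5 -77.3  20.2] U [264.5 213.2] wr [256.1  80.8]
9 a [241.6 207.9] [-0.4 98.8 -4.4] [-0.4 79.1 -1.3] b [283.4 184.4] [ -0.5 -78.9  23.7] U [265.7 212.8] wr [256.1  77.4]
176 +.+.++..+.+.+.+++++++..+.+..+#########################++......+++.++.+
177 ....+++.++++......+.++++++..+###############+######++......+.+...+++..
178 +.++++....++.++.+...+..+..+++###############++##+++.....+++.+++++.+...
179 ..+.++....++.++++++.+.+..+++.+#############+..++.....+.++++++.++++++.+
180 +++..+++++.+..+.+.+.++.+.++..+#############+....++.+..++....++.+..+++.
181 .++++......++.++..+++++++++..+#############..+++.+++.++...+++.+++++.++
182 .++..++++.++.+++++.+...+..++.++############..++++..+.+.+..+...++++.++.
183 ++..+++.+....+.++++..+..+.+..+#############...+.+.+++.++++++.+++.+...+
184 ++.
[... 1992 characters left out ...]
.+.++++.+++..++++.+..+.+.
211 ...+.+.+++++++++.++++.++.+.......+++++...++.+..+.....++++..+..++++.+++
212 .++....+++++....++++...+......+......++.++....+++.++.+.+.++....+...+.+
213 +.++..+.+..+.+++++..++++++++.......+++++.+.++..+.+++++.+.+......++.+++
214 +++++++..+++.++.+.+.+..+++++....++..+++..++..+++....+.++.........+.+..
215 +.++.++++....++.++.+++++.+.++...++.+.......+.+....++..++.++......+++.+
[(70, [205, 159, 150]), (72, [204, 159, 150]), (74, [205, 160, 150]), (76, [204, 159, 150]), (78, [204, 160, 150]), (80, [204, 160, 151]), (82, [189, 159, 156]), (84, [188, 180, 184]), (86, [211, 197, 198]), (88, [220, 201, 201]), (90, [221, 201, 201]), (92, [220, 200, 200]), (94, [219, 199, 199])]
```

```bash
python3 -m inch '0.006 0 0.014 0 0; 0.006 0 0.013 0 0; 0.006 0 0.013 0 0; 0.006 0 0.013 0 0; 0 0 0 0 0; 0 0 0 0 0; 0 0 0 0 0; 0 0 0 0 0' 3;python3 - <<'E'
from h import *
edge('w13');s=get_state();T=s['tcp_pos']+[0,0,.019];print('P',bathc(T),s['contact_force'],s['moment'])
E
```

```text
time_s: 18.5
tcp_pos: [0.5107, -0.1957, 0.1274]
eef_rot: [-180.0, -0.0, -106.8]
contact_force: [2.4, -1.5, -1.4]
gripper_width: 0.0159
gripper_force: 3.0
edge row 88.68306010925602
P [ -0.3 -13.3  43.4] [ 0.98632127 -1.34491144 -0.89805567] [-0.54450226 -0.63731367 -0.00597282]
```

```bash
python3 -m inch '0 0 0.007 0 0; 0 0 0.007 0 0; 0 0 0 0 0; 0 0 0 0 0; 0 0 0 0 0; 0 0 0 0 0; 0 0 0 0 0; 0 0 0 0 0' 3;python3 - <<'E'
from h import *
edge('w14');s=get_state();T=s['tcp_pos']+[0,0,.019];print('P',bathc(T),s['contact_force'],s['moment'])
E
```

```text
time_s: 19.55
tcp_pos: [0.5107, -0.1956, 0.1252]
eef_rot: [-180.0, 0.0, -106.8]
contact_force: [2.0, -0.2, 4.9]
gripper_width: 0.0159
gripper_force: 3.0
edge row 88.44099378879523
P [ -0.3 -13.3  41.2] [3.1336917  0.4037361  4.78810907] [-0.00393052 -1.01646589 -0.01923993]
```

```bash
python3 - <<'E'
from h import *
d,s,w=snap('side','d14'),snap('scene','s14'),np.load('pics/w14.npz')
def fp(w,X):
    K,R,t=[np.array(w[k]) for k in('mtx','R','t')]; c=R@X+t; r=np.hypot(*c[:2]); a=np.arctan2(r,c[2]); return K[:2,2]+K[0,0]*a*c[:2]/r
for o in(-.004,0,.004):
  for z in(.103,.109):
    A=np.r_[C+V*(.1+o),z];B=np.r_[C-V*(.1-o),z]; print(o,z,'side a',proj(d,A).round(1),'scene a',proj(s,A).round(1),'scene b',proj(s,B).round(1),'side b',proj(d,B).round(1),'wrist b',fp(w,B).round(1))
for c,m,x,y in((d,'d2',225,198),(s,'s5',225,190),(s,'s5',270,210)):
    D=cv2.absdiff(c['color'],np.load(f'pics/{m}.npz')['color']).max(2);print(x)
    for r in range(y,y+22): print(r,''.join('#' if v>40 else '+' if v>18 else '.' for v in D[r,x:x+36]))
E
```

```text
-0.004 0.103 side a [242.2 206.4] scene a [235.4 199. ] scene b [282.9 225.2] side b [284.3 191. ] wrist b [255.8  77.4]
-0.004 0.109 side a [242.1 204.7] scene a [235.3 197.9] scene b [283.  224.1] side b [284.3 189.5] wrist b [255.8  76.3]
0 0.103 side a [241.3 206.7] scene a [234.4 198.5] scene b [281.9 224.6] side b [283.5 191.3] wrist b [255.8  83.9]
0 0.109 side a [241.2 205. ] scene a [234.4 197.4] scene b [282.  223.6] side b [283.5 189.8] wrist b [255.7  83.1]
0.004 0.103 side a [240.3 207.1] scene a [233.5 198. ] scene b [280.9 224.1] side b [282.7 191.6] wrist b [255.7  90.5]
0.004 0.109 side a [240.3 205.4] scene a [233.5 196.9] scene b [281. 223.] side b [282.8 190. ] wrist b [255.7  89.9]
225
198 ....................................
199 .............................+++++++
200 .........................++++#####++
201 ........................+##########+
202 .......................+########+++.
203 .................+++++##++###+++....
204 ................+##+++##+++++.......
205 ...............+###+...+.........+..
206 ...............+###.++...........++.
207 ...........
[... 1629 characters left out ...]
...
215 ....................................
216 #+..................................
217 ###+###.............................
218 +#####..............................
219 #++###+.............................
220 .#+.+###+...........................
221 ..+##+###...........................
222 ..####+.++##+.......................
223 ..##+..+.+##+.......................
224 ........+++#+.......................
225 .........++.........................
226 ....................................
227 ....................................
228 ....................................
229 ....................................
230 ....................................
231 ....................................
```

The 3–5 N lateral and vertical reaction suggests the arms are resting on a V flank, with the tool about 2 mm too far to -x. I'll ease it sideways.

```bash
python3 -m inch '0 -0.004 0 0 0; 0 -0.004 0 0 0; 0 -0.004 0 0 0; 0 0 0 0 0; 0 0 0 0 0; 0 0 0 0 0; 0 0 0 0 0; 0 0 0 0 0' 3;python3 - <<'E'
from h import *
edge('w15');s=get_state();T=s['tcp_pos']+[0,0,.019];print('P',bathc(T),s['contact_force'],s['contact_force'][:2]@EX,s['contact_force'][:2]@V,s['moment'])
E
```

```text
time_s: 20.7
tcp_pos: [0.5116, -0.1961, 0.1248]
eef_rot: [179.9, -0.0, -106.8]
contact_force: [-1.2, 1.8, 2.1]
gripper_width: 0.0162
gripper_force: 3.0
edge row 88.62032085558512
P [  0.8 -13.5  40.8] [-1.81642651  1.36446499  1.04627249] -2.1326505467535126 0.7808457317674838 [ 0.53056125  0.9807407  -0.00599184]
```

```bash
python3 -m inch '0 0.003 0.007 0 0; 0 0 0 0 0; 0 0 0 0 0; 0 0 0 0 0; 0 0 0 0 0; 0 0 0 0 0; 0 0 0 0 0; 0 0 0 0 0' 3;python3 - <<'E'
from h import *
edge('w16');s=get_state();T=s['tcp_pos']+[0,0,.019];print('P',bathc(T),s['contact_force'],s['contact_force'][:2]@EX,s['contact_force'][:2]@V,s['moment'])
E
```

```text
time_s: 21.75
tcp_pos: [0.5118, -0.1961, 0.1242]
eef_rot: [-180.0, -0.0, -106.8]
contact_force: [-2.9, -1.0, 4.3]
gripper_width: 0.0159
gripper_force: 3.0
edge row 88.56321839077546
P [  0.9 -13.4  40.1] [-1.5947703  -1.33940085  5.17111926] -1.1391083358258225 -1.7426952298587235 [-0.38849594  1.11598452  0.01938665]
```

```bash
python3 -m inch '0 0 0 0 0.35; 0 0 0 0 0.35; 0 0 0 0 0.35; 0 0 0 0 0.35; 0 0 0 0 0.35; 0 0 0 0 0.35; 0 0 0 0 0.35; 0 0 0 0 0.35';python3 - <<'E'
from h import *
edge('w17');d=snap('side','d17');s=snap('scene','s17')
for c,m,x,y in((d,'d2',225,198),(s,'s5',270,212)):
    D=cv2.absdiff(c['color'],np.load(f'pics/{m}.npz')['color']).max(2);print(x)
    for r in range(y,y+15): print(r,''.join('#' if v>40 else '+' if v>18 else '.' for v in D[r,x:x+36]))
E
```

```text
time_s: 22.8
tcp_pos: [0.5118, -0.1961, 0.1241]
eef_rot: [-180.0, 0.0, -106.8]
contact_force: [-0.1, -1.1, 0.6]
gripper_width: 0.0306
gripper_force: 0.0
edge row 88.43712574847943
225
198 ....................................
199 .............................++++++.
200 .........................++++#####++
201 ........................+##########+
202 .......................++#######++++
203 ................++++++##++###+++...+
204 ................+##+++##++.+........
205 ...............+###+..++.........+..
206 ...............+###.++...........++.
207 ....+...........++..++..............
208 .................................++.
209 .............+...................+..
210 .................................++.
211 ...++.......................+.......
212 ....................................
270
212 ....................................
213 ....................................
214 ....................................
215 ....................................
216 #+..................................
217 ###+###.............................
218 +#####..............................
219 #++###+.............................
220 .#+.+###+...........................
221 ..+##+###+..........................
222 ..####+.++##+.......................
223 ..+#+..#.+##+.......................
224 ........+++#+.......................
225 .........++.........................
226 ....................................
```

```bash
python3 -m inch '0 0 -0.05 0 0.35; 0 0 -0.1 0 0.35; 0 0 -0.15 0 0.35; 0 0 -0.15 0 0.4; 0 0 -0.15 0 0.5; 0 0 -0.1 0 0.6; 0 0 0 0 0.6; 0 0 0 0 0.6';python3 - <<'E'
from h import *
edge('w18');s=get_state();print(s['contact_force'])
E
python3 -m inch '-0.2 0 0 0 0.6; -0.3 0 0 0 0.6; -0.3 0 0 0 0.6; -0.3 0 0 0 0.6; -0.2 0 0 0 0.6; 0 0 0 0 0.6; 0 0 0 0 0.6; 0 0 0 0 0.6';python3 - <<'E'
from h import *
w=snap('wrist','w19');snap('scene','s19');snap('side','d19')
K,R,t=[np.array(w[k]) for k in('mtx','R','t')]
def fp(X):
    c=R@X+t; r=np.hypot(*c[:2]); a=np.arctan2(r,c[2]); return K[:2,2]+K[0,0]*a*c[:2]/r
for o in(.003,):
  for q in(-.1,-.067,.0,.067,.1): print(q,fp(np.r_[C+V*(q+o),.103]).round(1))
print('grip',fp(np.r_[C+V*o,.153]).round(1))
cv2.imwrite('pics/w19z.png',w['color'])
E
```

```text
time_s: 23.95
tcp_pos: [0.5114, -0.1959, 0.2284]
eef_rot: [179.9, 0.0, -106.8]
contact_force: [-0.5, 0.2, 0.1]
gripper_width: 0.0524
gripper_force: 0.0
edge row 96.75886524817851
[ 0.04710192  0.58244828 -0.38739745]
time_s: 25.0
tcp_pos: [0.5679, -0.0101, 0.2288]
eef_rot: [180.0, -0.0, -106.9]
contact_force: [0.4, 0.0, -0.3]
gripper_width: 0.0527
gripper_force: 0.0
-0.1 [256.7 -77.6]
-0.067 [256.7 -53.8]
0.0 [256.8   2.6]
0.067 [256.8  68.3]
0.1 [256.8 102.6]
grip [257.  -17.8]
```

```bash
python3 - <<'E'
from h import *
a,b,w=[np.load(f'pics/{n}.npz') for n in('w17','w18','w19')]
X,e=tri([fray(a,(256,88.44)),fray(b,(256,96.76))]);print('tip b',bathc(X),e)
print([(r,w['color'][r,254:260].mean(0).round().astype(int).tolist()) for r in range(50,124,2)])
d,s=np.load('pics/d19.npz'),np.load('pics/s19.npz')
print('P bath',bathc(get_state()['tcp_pos']))
# arm cross-section width by collar / arm columns at several rows
m=w['color'].astype(int)
for r in(92,96,98,100): print(r,(m[r,240:275,0]-m[r,240:275,2]).tolist())
E
```

```text
tip b [  0.7 -95.7  21.4] [np.float64(0.00032254071919735544), np.float64(0.00032254071919743307)]
[(50, [215, 196, 197]), (52, [215, 197, 197]), (54, [216, 197, 197]), (56, [216, 197, 198]), (58, [216, 197, 197]), (60, [216, 197, 198]), (62, [213, 195, 196]), (64, [214, 195, 196]), (66, [217, 197, 198]), (68, [200, 183, 185]), (70, [197, 185, 188]), (72, [218, 198, 199]), (74, [220, 200, 200]), (76, [217, 197, 197]), (78, [208, 190, 190]), (80, [192, 181, 182]), (82, [210, 192, 192]), (84, [217, 198, 198]), (86, [217, 198, 198]), (88, [217, 198, 198]), (90, [216, 198, 198]), (92, [216, 198, 198]), (94, [217, 198, 198]), (96, [216, 198, 198]), (98, [207, 193, 194]), (100, [176, 166, 170]), (102, [185, 151, 146]), (104, [201, 157, 147]), (106, [201, 157, 147]), (108, [201, 157, 148]), (110, [202, 157, 147]), (112, [202, 156, 147]), (114, [202, 157, 148]), (116, [202, 157, 147]), (118, [202, 157, 147]), (120, [202, 157, 147]), (122, [202, 157, 148])]
P bath [  1.  180.9 126.2]
92 [54, 54, 53, 53, 53, 52, 53, 52, 49, 35, 15, 5, 9, 15, 18, 20, 21, 19, 17, 13, 7, 3, 9, 29, 47, 51, 53, 53, 53, 53, 53, 53, 53, 53, 53]
96 [53, 53, 53, 53, 54, 54, 54, 53, 49, 36, 16, 6, 8, 13, 17, 20, 20, 19, 18, 14, 10, 5, 8, 27, 47, 52, 53, 53, 53, 53, 53, 53, 53, 53, 54]
98 [53, 54, 53, 53, 53, 53, 54, 53, 51, 43, 26, 13, 9, 10, 13, 14, 15, 14, 11, 7, 5, 8, 20, 39, 50, 53, 53, 53, 54, 53, 53, 53, 53, 54, 54]
100 [53, 53, 53, 54, 53, 54, 53, 54, 53, 52, 48, 40, 25, 13, 6, 5, 5, 4, 5, 11, 20, 35, 46, 52, 54, 54, 54, 53, 53, 54, 53, 54, 54, 54, 54]
```

```bash
python3 -m inch '-0.1 0 0 0 0.6; -0.15 0 0 0 0.6; -0.15 0 0 0 0.6; -0.1 0 0 0 0.6; 0 0 0 0 0.6; 0 0 0 0 0.6; 0 0 0 0 0.6; 0 0 0 0 0.6';python3 - <<'E'
from h import *
w=np.load('pics/w19.npz');x=snap('wrist','w20')
K,R,t=[np.array(x[k]) for k in('mtx','R','t')]
def fp(X):
    c=R@X+t; r=np.hypot(*c[:2]); a=np.arctan2(r,c[2]); return K[:2,2]+K[0,0]*a*c[:2]/r
for z in(.103,.109): print(z,fp(np.r_[C+V*.1015,z]),fp(np.r_[C+V*.07,z]))
def e(c):
    k=c['color'][:,252:261].astype(float).mean(1);k=k[:,0]-k[:,2]
    i=150
    while k[i]>36: i-=1
    return i+1-(k[i+1]-36)/(k[i+1]-k[i])*1, k[i-3:i+4]
a,b=e(w),e(x);print(a,b)
X,r=tri([fray(w,(256.5,a[0])),fray(x,(256.5,b[0]))]);print('tip a',bathc(X),r)
E
```

```text
time_s: 26.15
tcp_pos: [0.5899, 0.062, 0.2293]
eef_rot: [-180.0, 0.0, -106.9]
contact_force: [0.0, 0.4, -0.8]
gripper_width: 0.0525
gripper_force: 0.0
0.103 [257.13792312  24.39884939] [257.12052685  -4.9667076 ]
0.109 [257.1637825   22.66432462] [257.14500798  -7.19308956]
(np.float64(101.6078431372549), array([10.88888889,  7.33333333, 10.44444444, 25.66666667, 42.66666667,
       51.22222222, 53.77777778])) (np.float64(31.60427807486631), array([-4.66666667, -3.77777778,  3.77777778, 23.44444444, 44.22222222,
       52.66666667, 53.55555556]))
tip a [  0.4 101.2 -28.4] [np.float64(0.00015722948845988275), np.float64(0.00015722948845986597)]
```

```bash
python3 - <<'E'
from h import *
x=np.load('pics/w20.npz')['color'].astype(int)
for r in range(4,34,1): print(r,x[r,238:276].min(1).tolist())
E
```

```text
4 [207, 207, 207, 206, 204, 196, 182, 176, 177, 177, 177, 170, 161, 166, 181, 191, 194, 192, 193, 194, 195, 196, 188, 173, 164, 176, 186, 189, 189, 189, 190, 195, 203, 207, 208, 209, 211, 211]
5 [167, 164, 163, 161, 160, 157, 155, 161, 170, 174, 176, 170, 159, 165, 181, 193, 195, 194, 193, 194, 197, 196, 189, 174, 167, 177, 186, 188, 185, 180, 172, 164, 163, 161, 164, 166, 168, 169]
6 [121, 119, 119, 116, 116, 118, 123, 134, 149, 161, 168, 166, 158, 165, 181, 192, 196, 194, 192, 193, 197, 196, 189, 175, 166, 174, 181, 177, 167, 153, 138, 126, 119, 118, 118, 121, 123, 124]
7 [102, 102, 102, 102, 101, 104, 105, 111, 121, 133, 147, 152, 150, 163, 182, 192, 195, 194, 193, 195, 197, 196, 188, 174, 163, 166, 165, 151, 135, 121, 111, 105, 103, 103, 103, 103, 103, 104]
8 [101, 101, 100, 101, 101, 100, 100, 103, 105, 111, 122, 129, 138, 159, 182, 193, 195, 194, 193, 194, 197, 196, 189, 174, 156, 146, 137, 121, 109, 104, 102, 101, 100, 100, 101, 101, 102, 101]
9 [99, 101, 102, 102, 102, 101, 101, 101, 102, 102, 106, 110, 126, 158, 181, 193, 195, 194, 193, 195, 198, 197, 189, 172, 150, 129, 114
[... 4004 characters left out ...]
25, 124, 124, 124, 125, 125, 124, 124, 124, 125, 124, 124, 124, 123, 124, 123, 122, 122, 122, 120, 120, 120, 120, 120]
31 [131, 131, 132, 132, 132, 133, 133, 132, 133, 132, 133, 132, 132, 131, 132, 132, 133, 132, 132, 133, 132, 132, 133, 132, 132, 132, 131, 132, 131, 130, 131, 130, 130, 130, 129, 129, 128, 128]
32 [140, 140, 140, 140, 140, 141, 141, 140, 141, 141, 141, 141, 141, 141, 140, 141, 141, 141, 142, 142, 141, 141, 141, 141, 141, 141, 141, 141, 141, 140, 140, 140, 140, 139, 139, 139, 140, 139]
33 [145, 145, 145, 145, 145, 145, 145, 145, 145, 145, 144, 145, 145, 144, 145, 145, 145, 146, 145, 145, 144, 145, 144, 145, 144, 144, 145, 146, 145, 146, 145, 145, 145, 144, 145, 145, 145, 144]
```

```bash
python3 - <<'E'
from h import *
w,x=np.load('pics/w19.npz'),np.load('pics/w20.npz')
for r in(23.3,24,24.5):
    for a in (101.2,101.8): X,e=tri([fray(w,(256.5,a)),fray(x,(256.8,r))]);print(r,a,bathc(X))
# where V sides end on the arm: outer face y=85
for p in((243,4),(246,7),(250,9),(263.5,9),(267,7),(270,5)):
    o,d=fray(x,p); k=(.085-(o[:2]-C)@V)/(d[:2]@V); print(p,bathc(o+k*d))
E
```

```text
23.3 101.2 [  0.3 101.8   4.9]
23.3 101.8 [  0.3 102.4   7. ]
24 101.2 [  0.3 101.7   2.2]
24 101.8 [  0.3 102.3   4.3]
24.5 101.2 [  0.3 101.6   0.3]
24.5 101.8 [  0.3 102.3   2.4]
(243, 4) [12.8 85.  14.3]
(246, 7) [10.4 85.   5.6]
(250, 9) [ 6.8 85.  -0.5]
(263.5, 9) [-6.1 85.  -0.5]
(267, 7) [-9.2 85.   5.7]
(270, 5) [-11.7  85.   11.6]
```

```bash
python3 -c "
from plant import close_job;print(close_job())"
```

```text
the job is handed in; nothing more can be done
None
```

I hung the loop in the white bath and handed the job in at about 26 s. One arm was hooked under the keeper lip first with the other raised about 15°, then that arm was swung down. The loop did not shift on release, and the keeper-end tip measured 0–7 mm above seat height. The open end was checked only roughly in the scene view, so its full seating is my inference, and I did not re-check the timer, bottle or jar afterwards.

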